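# Seal the vacuum food box

## Task

The lid of the vacuum food box is laid on but not fastened: press down its four snap tabs, one after another, until each has clicked shut flat against the side of the box. Only then slide the travel lock all the way out from under the pump button, and after that press the button fully down and let it come up again. Let the box stand where it is, and leave the mug and the jars behind it undisturbed.

Things in the scene. Friction and masses are not known exactly. Their poses are not given: they have to be found in the camera images.
- food_box: Heavy clear glass food box, white lid laid on; loose, about 1.7 kg, on rubber feet. Lid 120 mm (x) by 160 mm (y), its top 86 mm above the table (z = 0). Tub below it 104 x 144 mm. Origin at the centre of its underside, z up, x towards the back tab, y along the long side to the left tab (front, back, left, right as the robot sees it at yaw 0). It may stand turned up to 0.4 rad either way
- tab_front (a joint): Angle of the grey snap tab on the -x side of the lid, rad: 0 = shut, hanging flat against the side; 1.57 = sticking straight out. All four tabs are alike: a stiff 3 mm plate, 64 mm wide along the lid's edge, reaching 42 mm from its hinge. Near shut (below 0.23 rad) its hook meets the tub's springy lip, and past 0.1 rad it clicks home and stays; until then it can spring back. Starts at 1.2 to 1.7
- tab_back (a joint): The same for the tab on the +x side. How any tab folds: closed fingers brought straight down beside the lid, their near face 5 to 9 mm outside the hinge line, fold it as their tips go to 35 mm below the hinge; a push straight towards the box, until the tab is stopped by the side, then clicks it in. The click takes 2 to 4 N; once shut it stops hard
- tab_left (a joint): The same for the tab on the +y side
- tab_right (a joint): The same for the tab on the -y side
- tab_front_hinge (a point): Middle of the front tab's hinge line, on the edge of the lid, 81 mm above the table (as for all tabs), 63 mm from the box's centre line in -x; its axes are those of the box
- tab_back_hinge (a point): Middle of the back tab's hinge line, 63 mm from the centre line in +x
- tab_left_hinge (a point): Middle of the left tab's hinge line, 83 mm from the centre line in +y
- tab_right_hinge (a point): Middle of the right tab's hinge line, 83 mm from the centre line in -y
- lock (a joint): Travel of the grey travel lock on top of the lid, m: 0 = locked (its two tines lie under the pump button and stop it), 0.025 = all the way out. It slides along the box's -y (away from the button) between two rails (40 mm apart, tops 96 mm above the table) with about 1 N of friction, ends against a hard stop, and stays where it is left
- lock_ridge (a point): Top centre of the lock's upright thumb ridge, 106.5 mm above the table: 34 mm wide (x), 10 mm thick (y), standing 14 mm over the lock's plate, whose top is 92.5 mm above the table. When locked it lies 28 mm to -y of the lid's middle, and 44 mm of free space lie between its +y face and the edge of the button, room for a closed finger to push it towards -y
- pump (a joint): How far the pump button is pressed, m: 0 = up, 0.007 = fully down. Spring of about 0.8 N at the top and 3.8 N at the bottom; it comes up by itself. While locked it stops after about 3 mm
- pump_top (a point): Top centre of the round pump button, diameter 38 mm, 103.5 mm above the table when up, 40 mm to +y of the lid's middle
- mug: Large mug standing to the right of the box, 105 mm tall; a bystander. Origin on its underside
- jar: Glass jar behind the box, 64 mm wide, 87 mm tall; a bystander. Origin at the centre of its underside
- spice_a: Spice jar behind the box, 42 mm wide, 106 mm tall; a bystander. Origin at the centre of its underside
- spice_b: Spice jar behind the box, 44 mm wide, 105 mm tall; a bystander. Origin at the centre of its underside

How it is judged:
On the way, in this order (a step that is already met when the one before it is completed fails the run):
1. all four snap tabs are shut against the sides (value of joint each of tab_front, tab_back, tab_left, tab_right below 0.06 rad), for 0.2 s.
2. the travel lock is slid all the way out (at least 21 of 25 mm) (value of joint lock above 0.021 m), for 0.2 s.
3. the pump button is pressed fully down (at least 5.5 of 7 mm) (value of joint pump above 0.0055 m), for 0.05 s.
At the end, for the whole second after the job is handed in: All four tabs are shut (within 0.06 rad), the lock is out (at least 21 mm of its 25 mm), the pump button has been pressed down at least 5.5 mm after that and is up again (within 2 mm), and the box stands level and at rest (all of step 1 and value of joint lock above 0.021 m and value of joint pump below 0.002 m and angle between food_box's own z axis and vertical below 0.1 rad and linear speed of food_box below 0.02 m/s); the robot touches nothing.
It fails at once if the box is shoved more than 50 mm from where it stood, or tipped by more than 0.2 rad (distance of food_box from where it was at the start of the episode above 0.05 m or angle between food_box's own z axis and vertical above 0.2 rad).
It fails at once if the mug or one of the jars is pushed more than 30 mm or tipped by more than 0.3 rad (distance of any of mug, jar, spice_a, spice_b from where it was at the start of the episode above 0.03 m or angle between any of mug, jar, spice_a, spice_b's own z axis and vertical above 0.3 rad).
It also fails if it takes over 61 s, if anything falls off the work surface, if the arm or the gripper's body presses on something with over 40 N, if the wrist force passes 120 N, or if a joint passes its speed limit or range.

## Robot

A 7-joint arm with a two-finger parallel gripper is mounted at the origin on a cart in front of the work surface, level with it; the furniture and walls round the work are solid. World frame = base frame: x ahead of the robot, y to its left, z up, the work surface at z = 0. Lengths are in m, angles in rad, forces in N, time in s.
With the tool pointing down it reaches from about 0.425 to 0.975 m from the base axis. Payload 16.7 kg.
Tool frame: the origin (TCP) lies at the very end of the fingers, on their centre line; the grasp point (between the pads) lies arm.grip_point_offset behind it (arm.grip_point_offset is the distance from the TCP to the grasp point, in m); z points along the fingers, y is the line along which they close (so a half turn about z gives the same grasp; the last joint's range is limited). The gripper opens to 85 mm and grips with 20 to 120 N. Pads are 22 mm wide; open, the fingers measure 114 mm over their backs; the gripper's body (76 mm by 85 mm) begins 54 mm behind the grasp point. The pads swing forward as they close: fully open they stand 13 mm farther back than shut.
Start: joints at [-1.296, 0.426, 0.074, 1.606, -0.034, 1.111, -0.067], TCP at [0.278, 0.615, 0.231] pointing down, gripper open.
Joint ranges: [-2.85, 2.85], [-0.5, 2.14], [-1.23, 1.37], [0.21, 2.46], [-1.02, 4.16], [0.16, 2.05], [-2.73, 2.73]. Speed limits (rad/s): [1.89, 1.89, 2.39, 2.39, 3.01, 3.01, 3.01].

## Interface

Orientations are given as a rotation vector (axis times angle).
In Python, from rig import arm gives the robot as it stands.
- The arm moves only by the tool drive_tool, never from a script. Its argument "moves" is a list of rows, each an object with "gripper": the opening, from 0 (shut) to 1 (fully open); "dp": the shift along the tool's x, y, z in m, a list of three; "turn": the turn, a rotation vector about the tool's x, y, z in degrees, a list of three. In form: [{"gripper": gripper, "dp": [dx, dy, dz], "turn": [wx, wy, wz]}, ...]. A call has 1 to 8 rows; each row is the pose to reach, as a shift and turn from the pose commanded when the call began, along the tool's axes at that moment; what a row does not reach only later rows make up. A row lasts 1/10 s, in which the tool goes at most 50 mm and 8.59 degrees, less where a joint would pass 70% of its speed; a pose out of reach is approached as far as the arm can. A call with a gripper value outside its range is refused whole. The fingers move at their own pace and stop on an object; the grip force is fixed at half the most. Time passes only in rows, so rows that repeat a pose let the fingers close. It gives the time, the measured TCP pose, the force, the opening and the grip force at its end, in the units of the state.
- arm.get_obs(): the state, without advancing time (a new reading comes with each control period).
- arm.camera(name): name is "scene" or "side" or "wrist"; returns the picture (420x560x3 uint8, red, green, blue); there is no depth.
- arm.camera_params(name): a dict with "mtx" (3x3 intrinsics, pixels), "cam_to_world" (4x4, takes a point from camera to world coordinates); the wrist camera has in their place "tool_from_camera" (4x4, takes a point from camera to tool coordinates, whose origin is the TCP and whose axes are the flange's). Camera axes: x right, y up, looking along -z (the intrinsics and any distortion apply to the point x, -y, -z); pixel columns grow to the right and rows downward; lengths in m; the calibration is good to about 2 mm. A picture is of the moment at which its call begins: read the wrist's pose just before it. camera_params takes no time and is no camera call.
- arm.finish_job(): hands the job in; it is judged then, once.
The state is a dict: "clock": time; "joints": joint angles; "joint_velocities": joint speeds; "effort": joint torques, N m; "tool_pos": TCP position; "orientation": TCP orientation; "force": force on the tool from outside, world axes, zero at the start; "wrist_torque": the same for the moment, N m; "opening": finger opening in m; "gripper_force": force on a finger pad.
Only numpy, scipy, OpenCV 4.12 (cv2) and the standard library are available. Lean on these libraries where they do the work, as an engineer would, in place of code of your own. Each camera call takes 0.05 s, during which the arm holds its last target. There are 200 camera calls.

## Working session

There is one attempt and no reset: what is moved stays moved. The work goes in short steps, Python scripts to look and compute and a tool call to move; the robot and the scene stay as the last step left them, time stands still between calls to the robot, and variables do not carry over. Pictures are saved under pics/ and viewed, at most 10 in all, crops included, and the job is handed in when it is done.

Besides the shell and the picture viewer there is one more tool, called after "Request:" by a JSON object that holds its "op" and its "data", one argument or row to a line. drive_tool: Moves the arm, as the interface text tells. Its arguments: {"type":"object","properties":{"moves":{"type":"array","items":{"type":"object","properties":{"gripper":{"type":"number"},"dp":{"type":"array","items":{"type":"number"}},"turn":{"type":"array","items":{"type":"number"}}}}}},"required":["moves"]}

```bash
mkdir -p pics; ls; python3 - <<'E'
from rig import arm
import cv2
o=arm.get_obs(); print(o)
print(arm.grip_point_offset)
for n in ["scene","side"]:
    cv2.imwrite(f"pics/{n}0.png",cv2.cvtColor(arm.camera(n),cv2.COLOR_RGB2BGR)); print(n,arm.camera_params(n))
print(arm.camera_params("wrist"))
E
```

```text
pics
{'clock': 0.0, 'joints': array([-1.29647681,  0.42675404,  0.07384244,  1.60661664, -0.03413647,
        1.11077045, -0.06709442]), 'joint_velocities': array([-0.00010673, -0.00086657, -0.0007545 ,  0.00138278, -0.00214998,
       -0.00104233,  0.00018029]), 'effort': array([-1.03429411e-03, -9.49813700e+01,  3.76080081e+00, -4.63544583e+01,
        1.92442193e-02,  9.78174823e-03, -4.91955117e-07]), 'tool_pos': array([0.27743531, 0.61490449, 0.23059137]), 'orientation': array([-6.60771841e-01, -3.07109997e+00,  1.99808714e-03]), 'force': array([ 0.09798148,  0.11472234, -0.17612013]), 'wrist_torque': array([0.0116911 , 0.00944031, 0.01935733]), 'gripper_force': 0.0, 'opening': 0.08519712508553566}
0.0187
scene {'mtx': array([[427.76300155,   0.        , 274.67090526],
       [  0.        , 427.76300155, 213.14864975],
       [  0.        ,   0.        ,   1.        ]]), 'cam_to_world': array([[ 0.80989009,  0.26933432, -0.52109218,  0.17624622],
       [-0.58652545,  0.38413086, -0.71304375, -0.74605583],
       [ 0.00812044,  0.88312089,  0.46907521,  0.48625969],
       [ 0. 
[... 305 characters left out ...]
0.26334579, -0.48947977,  0.83129931,  0.56379837],
       [ 0.01780895,  0.85910308,  0.51149266,  0.52142657],
       [ 0.        ,  0.        ,  0.        ,  1.        ]])}
{'mtx': array([[357.06335254,   0.        , 281.2174435 ],
       [  0.        , 357.06335254, 203.40080736],
       [  0.        ,   0.        ,   1.        ]]), 'tool_from_camera': array([[ 5.73650944e-04,  9.63734560e-01,  2.66862079e-01,
         6.70457631e-02],
       [ 9.99999832e-01, -5.75858712e-04, -6.99833585e-05,
        -4.38161032e-04],
       [ 8.62294723e-05,  2.66862075e-01, -9.63734728e-01,
        -1.43263386e-01],
       [ 0.00000000e+00,  0.00000000e+00,  0.00000000e+00,
         1.00000000e+00]])}
```

View pics/scene0.png

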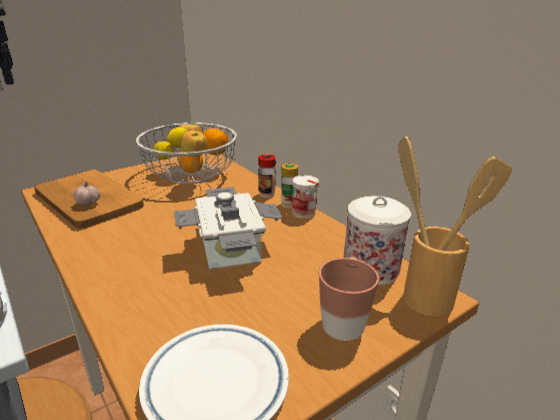

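View pics/side0.png

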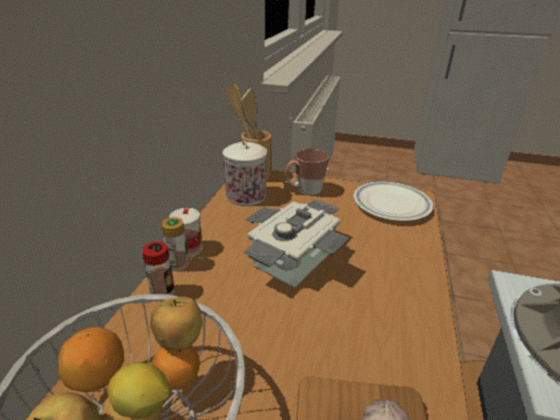

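The scene view shows the box at about (230,225), with its long axis pointing away and the jars at (265-305,175-195). The side view shows the lid at about (293,228) and the mug at (310,170). Next I'll extract the lid outline.

```bash
cat > h.py <<'E'
import numpy as np, cv2
from rig import arm
def ray(n,uv,z,pose=None):
    p=arm.camera_params(n); K=p["mtx"]
    if n=="wrist":
        o=pose or arm.get_obs(); T=np.eye(4); T[:3,:3]=cv2.Rodrigues(np.array(o["orientation"]))[0]; T[:3,3]=o["tool_pos"]; T=T@p["tool_from_camera"]
    else: T=p["cam_to_world"]
    uv=np.atleast_2d(uv).astype(float)
    d=np.c_[(uv[:,0]-K[0,2])/K[0,0],-(uv[:,1]-K[1,2])/K[1,1],-np.ones(len(uv))]@T[:3,:3].T
    c=T[:3,3]; return c+d*((z-c[2])/d[:,2])[:,None]
E
python3 - <<'E'
from h import *
out=[]
for n,(x0,x1,y0,y1) in {"scene":(165,295,175,275),"side":(235,360,185,290)}.items():
    im=cv2.imread(f"pics/{n}0.png"); c=im[y0:y1,x0:x1]
    hsv=cv2.cvtColor(c,cv2.COLOR_BGR2HSV)
    m=((hsv[...,1]<45)&(hsv[...,2]>165)).astype(np.uint8)
    k,l,s,_=cv2.connectedComponentsWithStats(m); i=1+np.argmax(s[1:,4]); m=(l==i).astype(np.uint8)
    cn=max(cv2.findContours(m,0,2)[0],key=cv2.contourArea); hull=cv2.convexHull(cn)[:,0]
    ap=cv2.approxPolyDP(hull[:,None],2.5,True)[:,0]+[x0,y0]
    print(n,ap.tolist()); P=ray(n,ap,0.086)[:,:2]; print(P.round(3).tolist())
    r=cv2.minAreaRect((ray(n,hull+[x0,y0],0.086)[:,:2]*1000).astype(np.float32)); print(r)
    g=cv2.resize(c,None,fx=3,fy=3,interpolation=cv2.INTER_CUBIC)
    cv2.drawContours(g,[(ap-[x0,y0])*3],-1,(0,0,255),1); out.append(cv2.resize(g,(390,315)))
cv2.imwrite("pics/c0.png",np.hstack(out))
E
```

```text
scene [[262, 216], [264, 228], [201, 235], [196, 199], [248, 194]]
[[0.593, -0.133], [0.57, -0.174], [0.462, -0.129], [0.522, 0.01], [0.625, -0.032]]
((546.5375366210938, -80.0414810180664), (165.22727966308594, 125.61931610107422), 68.91455841064453)
side [[338, 219], [297, 256], [249, 234], [294, 202]]
[[0.47, -0.123], [0.525, 0.021], [0.628, -0.019], [0.573, -0.163]]
((549.211669921875, -71.89203643798828), (164.6562042236328, 120.4383544921875), 68.87115478515625)
```

View pics/c0.png

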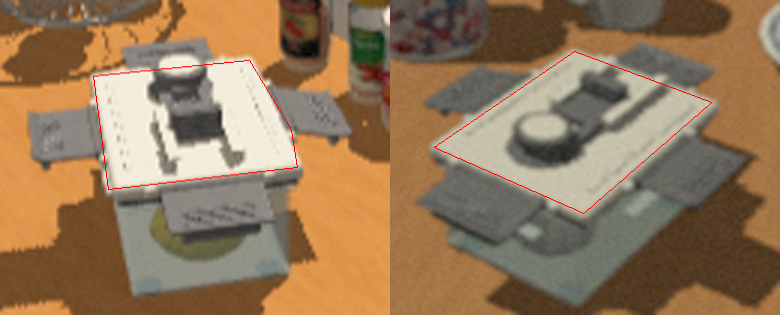

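The crop shows the outlines fit the lid top. The side view gives 164x120 mm, close to the true 160x120, with the centre near (0.547,-0.074) and the yaw near -0.365. I'll move above the box for a close look from the wrist.

Request:
{"op": "drive_tool", "data": {
  "moves": [
    {"gripper": 0, "dp": [-0.53, -0.518, -0.04], "turn": [0, 0, -3.4]},
    {"gripper": 0, "dp": [-0.53, -0.518, -0.04], "turn": [0, 0, -3.4]},
    {"gripper": 0, "dp": [-0.53, -0.518, -0.04], "turn": [0, 0, -3.4]},
    {"gripper": 0, "dp": [-0.53, -0.518, -0.04], "turn": [0, 0, -3.4]},
    {"gripper": 0, "dp": [-0.53, -0.518, -0.04], "turn": [0, 0, -3.4]},
    {"gripper": 0, "dp": [-0.53, -0.518, -0.04], "turn": [0, 0, -3.4]},
    {"gripper": 0, "dp": [-0.53, -0.518, -0.04], "turn": [0, 0, -3.4]},
    {"gripper": 0, "dp": [-0.53, -0.518, -0.04], "turn": [0, 0, -3.4]}
  ]
}}

```text
clock: 0.9
tool_pos: [0.4233, 0.2412, 0.2529]
orientation: [-0.569, -3.089, -0.0]
force: [1.5, 1.1, 0.4]
opening: 0.0002
gripper_force: 0.0
```

```bash
cat >> h.py <<'E'
def go(p,yaw,obs=None):
    """tool dp and turn(deg) to world TCP p with tool x at world yaw (tool down)"""
    o=obs or arm.get_obs(); R=cv2.Rodrigues(np.array(o["orientation"]))[0]
    Rt=np.array([[np.cos(yaw),np.sin(yaw),0],[np.sin(yaw),-np.cos(yaw),0],[0,0,-1]])
    t=cv2.Rodrigues(R.T@Rt)[0][:,0]*180/np.pi
    print("dp",(R.T@(np.array(p)-o["tool_pos"])).round(4),"turn",t.round(2))
E
python3 -c "
from h import *
o=arm.get_obs(); print(o['clock'],o['tool_pos'],o['joints'].round(2)); go([.547,-.074,.27],np.pi-.365)"
```

```text
0.9 [0.42332511 0.24120119 0.25291588] [-0.88  0.09  0.24  2.   -0.03  1.05  0.58]
dp [-0.2279 -0.2504 -0.0171] turn [ 0.   -0.01  0.03]
```

Request:
{"op": "drive_tool", "data": {
  "moves": [
    {"gripper": 0, "dp": [-0.228, -0.25, -0.017]},
    {"gripper": 0, "dp": [-0.228, -0.25, -0.017]},
    {"gripper": 0, "dp": [-0.228, -0.25, -0.017]},
    {"gripper": 0, "dp": [-0.228, -0.25, -0.017]},
    {"gripper": 0, "dp": [-0.228, -0.25, -0.017]},
    {"gripper": 0, "dp": [-0.228, -0.25, -0.017]},
    {"gripper": 0, "dp": [-0.228, -0.25, -0.017]},
    {"gripper": 0, "dp": [-0.228, -0.25, -0.017]}
  ]
}}

```text
$.moves[0]: bad value
```

```bash
python3 - <<'E'
from h import *
o=arm.get_obs(); im=cv2.cvtColor(arm.camera("wrist"),cv2.COLOR_RGB2BGR); print(o['tool_pos'],o['orientation'],o['joints'].round(2),np.abs(o['joint_velocities']).max())
np.savez("w1.npz",pos=o['tool_pos'],ori=o['orientation']); cv2.imwrite("pics/w1.png",im)
E
```

```text
[0.42332511 0.24120119 0.25291588] [-5.69309893e-01 -3.08937509e+00 -1.11849949e-04] [-0.88  0.09  0.24  2.   -0.03  1.05  0.58] 0.9650156911412973
```

View pics/w1.png

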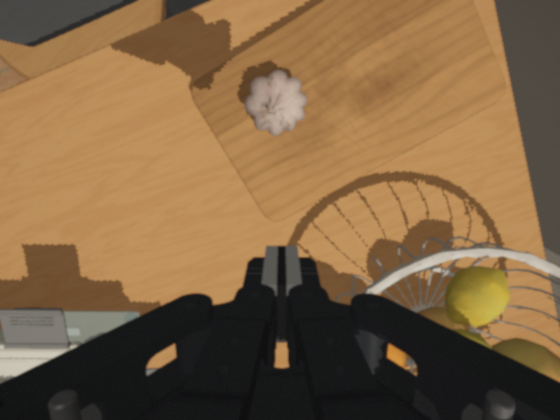

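That picture is of the path (garlic board and bowl), because the move was refused. I'll stop 80 mm beyond the box, since the fingers hide the lower half of the image.

```bash
python3 -c "
from h import *
go([.625,-.103,.27],np.pi-.365)"
```

```text
dp [-0.3074 -0.2415 -0.0159] turn [-0.06  0.07 -0.39]
```

Request:
{"op": "drive_tool", "data": {
  "moves": [
    {"gripper": 0, "dp": [-0.3, -0.24, -0.017], "turn": [0, 0, 0]},
    {"gripper": 0, "dp": [-0.3, -0.24, -0.017], "turn": [0, 0, 0]},
    {"gripper": 0, "dp": [-0.3, -0.24, -0.017], "turn": [0, 0, 0]},
    {"gripper": 0, "dp": [-0.3, -0.24, -0.017], "turn": [0, 0, 0]},
    {"gripper": 0, "dp": [-0.3, -0.24, -0.017], "turn": [0, 0, 0]},
    {"gripper": 0, "dp": [-0.3, -0.24, -0.017], "turn": [0, 0, 0]},
    {"gripper": 0, "dp": [-0.3, -0.24, -0.017], "turn": [0, 0, 0]},
    {"gripper": 0, "dp": [-0.3, -0.24, -0.017], "turn": [0, 0, 0]}
  ]
}}

```text
clock: 1.75
tool_pos: [0.6187, -0.0912, 0.2697]
orientation: [0.572, 3.089, -0.002]
force: [0.1, 1.4, 0.5]
opening: 0.0001
gripper_force: 0.0
```

Request:
{"op": "drive_tool", "data": {
  "moves": [
    {"gripper": 0, "dp": [0, 0, 0], "turn": [0, 0, 0]},
    {"gripper": 0, "dp": [0, 0, 0], "turn": [0, 0, 0]}
  ]
}}

```text
clock: 1.95
tool_pos: [0.6177, -0.0885, 0.2692]
orientation: [-0.572, -3.088, 0.001]
force: [-0.1, 1.4, 0.2]
opening: -0.0001
gripper_force: 0.0
```

```bash
python3 - <<'E'
from h import *
o=arm.get_obs(); im=cv2.cvtColor(arm.camera("wrist"),cv2.COLOR_RGB2BGR); print(o['tool_pos'],o['orientation'],o['joints'].round(2),np.abs(o['joint_velocities']).max())
np.savez("w1.npz",tool_pos=o['tool_pos'],orientation=o['orientation']); cv2.imwrite("pics/w2.png",im)
E
```

```text
[ 0.61770959 -0.08854099  0.26923507] [-5.71685872e-01 -3.08801932e+00  8.40558975e-04] [-0.35  0.34  0.5   1.7  -0.18  1.15  1.41] 0.029857508555708828
```

View pics/w2.png

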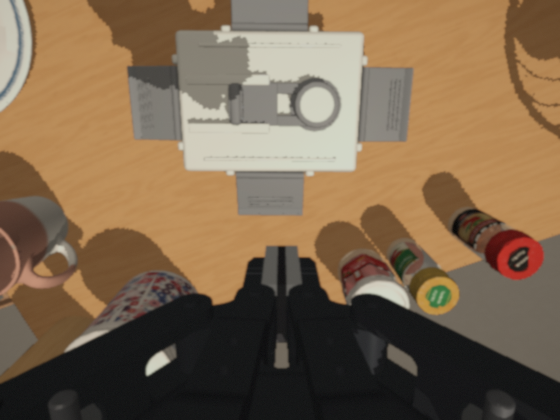

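The wrist view shows the lid corners at about (178,32), (362,33), (358,170) and (186,170). The button is at (317,104) and the ridge at (234,103). The jars are at (375,280), (430,285) and (505,250), and the mug is at (25,250).

```bash
python3 - <<'E'
from h import *
o=dict(np.load("w1.npz")); im=cv2.imread("pics/w2.png")
g=cv2.cvtColor(im,cv2.COLOR_BGR2GRAY).astype(float)
def edge(p,q,n):  # strongest step along normal, robust line fit
    p,q,n=map(lambda a:np.array(a,float),(p,q,n)); pts=[]
    for t in np.linspace(.05,.95,40):
        c=p+t*(q-p); s=np.arange(-6,6.1,.5); L=c+s[:,None]*n
        v=cv2.remap(g.astype(np.float32),L[:,0].astype(np.float32)[None],L[:,1].astype(np.float32)[None],1)[0]
        d=np.gradient(cv2.GaussianBlur(v[None],(0,0),1.5)[0]); pts.append(c+s[np.argmax(np.abs(d))]*n)
    return cv2.fitLine(np.array(pts,np.float32),cv2.DIST_HUBER,0,.01,.01)[:,0]
C=[(180,32),(362,33),(358,170),(185,170)]
Ls=[edge(C[0],C[1],(0,1)),edge(C[1],C[2],(1,0)),edge(C[2],C[3],(0,1)),edge(C[3],C[0],(1,0))]
def X(a,b):
    t=np.linalg.solve(np.array([[a[0],-b[0]],[a[1],-b[1]]]),[b[2]-a[2],b[3]-a[3]]); return [a[2]+t[0]*a[0],a[3]+t[0]*a[1]]
K=np.array([X(Ls[3],Ls[0]),X(Ls[0],Ls[1]),X(Ls[1],Ls[2]),X(Ls[2],Ls[3])]); print(K.round(1).tolist())
P=ray("wrist",K,.086,o)[:,:2]; print("lid",P.round(4).tolist(),"sides",[round(np.linalg.norm(P[i]-P[i-1]),4) for i in range(4)],"ctr",P.mean(0).round(4))
d=P[1]+P[2]-P[0]-P[3]; print("yaw from y",np.arctan2(-d[0],d[1])); e=P[0]+P[1]-P[2]-P[3]; print("yaw from x",np.arctan2(-e[1],-e[0]))
for nm,uv,z in [("pump",(317,104),.1035),("ridge",(234,103),.1065)]: 
    w=ray("wrist",uv,z,o)[0,:2]; print(nm,w.round(4),"off",(w-P.mean(0)).round(4))
for nm,uv,z in [("jar",(381,294),.087),("spiceB",(437,294),.105),("spiceA",(518,257),.106)]: print(nm,ray("wrist",uv,z,o)[0,:2].round(3))
E
```

```text
[[175.0, 29.799999237060547], [363.3999938964844, 32.70000076293945], [355.1000061035156, 170.5], [184.6999969482422, 170.10000610351562]]
lid [[0.4666, -0.1265], [0.5251, 0.02], [0.6341, -0.0222], [0.5774, -0.1693]] sides [np.float64(0.1188), np.float64(0.1577), np.float64(0.1168), np.float64(0.1576)] ctr [ 0.5508 -0.0745]
yaw from y -0.37398486750287613
yaw from x -0.36932802718021635
pump [ 0.565 -0.037] off [0.0142 0.0375]
ridge [ 0.5396 -0.101 ] off [-0.0112 -0.0265]
jar [ 0.764 -0.037]
spiceB [0.772 0.012]
spiceA [0.761 0.092]
```

Both measures agree: the centre is (0.5505,-0.0743) and the yaw is -0.372. The lid comes out at 158x118 mm, and the pump offset matches the 40 mm given. I'll start with the back tab.

```bash
cat >> h.py <<'E'
C0=np.array([.5505,-.0743]); Y0=-.372
def box(x,y,z,tx):
    """TCP at box coords x,y, tool x at box yaw tx(deg)"""
    c,s=np.cos(Y0),np.sin(Y0); go([C0[0]+c*x-s*y,C0[1]+s*x+c*y,z],Y0+np.radians(tx))
def where():
    o=arm.get_obs(); c,s=np.cos(Y0),np.sin(Y0); d=o['tool_pos'][:2]-C0
    print(o['clock'],"box xy",np.round([c*d[0]+s*d[1],-s*d[0]+c*d[1]],4),"z",round(o['tool_pos'][2],4),"F",o['force'].round(1),o['joints'].round(2))
E
python3 -c "
from h import *
box(.081,0,.1,180);where()"
```

```text
dp [-0.0138 -0.0122  0.1694] turn [-0.01 -0.06  0.43]
2.0 box xy [0.0673 0.0122] z 0.2694 F [-0.3  1.  -0.2] [-0.35  0.34  0.5   1.7  -0.18  1.15  1.41]
```

Request:
{"op": "drive_tool", "data": {
  "moves": [
    {"gripper": 0, "dp": [-0.0138, -0.0122, 0.05], "turn": [0, 0, 0.43]},
    {"gripper": 0, "dp": [-0.0138, -0.0122, 0.1], "turn": [0, 0, 0.43]},
    {"gripper": 0, "dp": [-0.0138, -0.0122, 0.15], "turn": [0, 0, 0.43]},
    {"gripper": 0, "dp": [-0.0138, -0.0122, 0.165], "turn": [0, 0, 0.43]},
    {"gripper": 0, "dp": [-0.0138, -0.0122, 0.17], "turn": [0, 0, 0.43]},
    {"gripper": 0, "dp": [-0.0138, -0.0122, 0.17], "turn": [0, 0, 0.43]}
  ]
}}

```text
clock: 2.6
tool_pos: [0.6263, -0.1032, 0.1]
orientation: [-0.579, -3.087, -0.0]
force: [0.7, 1.0, -0.2]
opening: -0.0002
gripper_force: 0.0
```

```bash
python3 -c "
from h import *
box(.081,0,.046,180);where()"
```

```text
dp [ 0.0001 -0.0006  0.054 ] turn [ 0.   -0.03  0.07]
2.6 box xy [0.0811 0.0006] z 0.1 F [ 0.7  1.  -0.2] [-0.26  0.54  0.44  1.83 -0.3   0.84  1.52]
```

Positioning is accurate, so I'll fold the tab down.

Request:
{"op": "drive_tool", "data": {
  "moves": [
    {"gripper": 0, "dp": [0, 0, 0.008], "turn": [0, 0, 0]},
    {"gripper": 0, "dp": [0, 0, 0.016], "turn": [0, 0, 0]},
    {"gripper": 0, "dp": [0, 0, 0.024], "turn": [0, 0, 0]},
    {"gripper": 0, "dp": [0, 0, 0.032], "turn": [0, 0, 0]},
    {"gripper": 0, "dp": [0, 0, 0.039], "turn": [0, 0, 0]},
    {"gripper": 0, "dp": [0, 0, 0.046], "turn": [0, 0, 0]},
    {"gripper": 0, "dp": [0, 0, 0.054], "turn": [0, 0, 0]},
    {"gripper": 0, "dp": [0, 0, 0.054], "turn": [0, 0, 0]}
  ]
}}

```text
clock: 3.4
tool_pos: [0.6262, -0.1043, 0.0448]
orientation: [-0.581, -3.087, 0.001]
force: [3.3, -2.1, -0.9]
opening: 0.0001
gripper_force: 1.3
```

Request:
{"op": "drive_tool", "data": {
  "moves": [
    {"gripper": 0, "dp": [0.002, 0, 0], "turn": [0, 0, 0]},
    {"gripper": 0, "dp": [0.004, 0, 0], "turn": [0, 0, 0]},
    {"gripper": 0, "dp": [0.004, 0, 0], "turn": [0, 0, 0]}
  ]
}}

```text
clock: 3.7
tool_pos: [0.6221, -0.1025, 0.046]
orientation: [-0.581, -3.087, -0.0]
force: [-0.2, 0.4, -0.0]
opening: 0.0001
gripper_force: 0.0
```

Request:
{"op": "drive_tool", "data": {
  "moves": [
    {"gripper": 0, "dp": [0.002, 0, 0], "turn": [0, 0, 0]},
    {"gripper": 0, "dp": [0.003, 0, 0], "turn": [0, 0, 0]},
    {"gripper": 0, "dp": [0.003, 0, 0], "turn": [0, 0, 0]}
  ]
}}

```text
clock: 4.0
tool_pos: [0.6215, -0.1023, 0.0468]
orientation: [0.58, 3.084, -0.001]
force: [9.1, -3.6, -1.9]
opening: -0.0005
gripper_force: 4.9
```

```bash
python3 -c "
from h import *
where()"
```

```text
4.0 box xy [ 0.0763 -0.0002] z 0.0468 F [ 9.1 -3.6 -1.9] [-0.24  0.6   0.4   1.87 -0.33  0.74  1.55]
```

It stopped hard at 9.8 N after a soft release, which fits a click. Next is the front tab.

Request:
{"op": "drive_tool", "data": {
  "moves": [
    {"gripper": 0, "dp": [-0.012, 0, 0], "turn": [0, 0, 0]},
    {"gripper": 0, "dp": [-0.012, 0, -0.045], "turn": [0, 0, 0]},
    {"gripper": 0, "dp": [-0.012, 0, -0.085], "turn": [0, 0, 0]},
    {"gripper": 0, "dp": [0.036, 0, -0.085], "turn": [0, 0, 0]},
    {"gripper": 0, "dp": [0.084, 0, -0.085], "turn": [0, 0, 0]},
    {"gripper": 0, "dp": [0.13, 0, -0.085], "turn": [0, 0, 0]},
    {"gripper": 0, "dp": [0.155, 0, -0.085], "turn": [0, 0, 0]},
    {"gripper": 0, "dp": [0.155, 0, -0.07], "turn": [0, 0, 0]}
  ]
}}

```text
clock: 4.8
tool_pos: [0.4736, -0.044, 0.1171]
orientation: [0.579, 3.088, 0.003]
force: [0.8, -0.8, -0.2]
opening: -0.0003
gripper_force: 0.0
```

Request:
{"op": "drive_tool", "data": {
  "moves": [
    {"gripper": 0, "dp": [0, 0, 0.015], "turn": [0, 0, 0]},
    {"gripper": 0, "dp": [0, 0, 0.015], "turn": [0, 0, 0]}
  ]
}}

```text
clock: 5.0
tool_pos: [0.4748, -0.0452, 0.0999]
orientation: [-0.58, -3.085, 0.001]
force: [0.7, -0.5, 0.1]
opening: 0.0003
gripper_force: 0.0
```

```bash
python3 -c "
from h import *
where();box(-.081,0,.046,180)"
```

```text
5.0 box xy [-0.0811 -0.0004] z 0.0999 F [ 0.7 -0.5  0.1] [-0.44  0.31  0.47  2.18 -0.21  0.7   1.37]
dp [-0.0002  0.0005  0.0539] turn [-0.06 -0.12  0.02]
```

Request:
{"op": "drive_tool", "data": {
  "moves": [
    {"gripper": 0, "dp": [0, 0, 0.008], "turn": [0, 0, 0]},
    {"gripper": 0, "dp": [0, 0, 0.016], "turn": [0, 0, 0]},
    {"gripper": 0, "dp": [0, 0, 0.024], "turn": [0, 0, 0]},
    {"gripper": 0, "dp": [0, 0, 0.032], "turn": [0, 0, 0]},
    {"gripper": 0, "dp": [0, 0, 0.039], "turn": [0, 0, 0]},
    {"gripper": 0, "dp": [0, 0, 0.046], "turn": [0, 0, 0]},
    {"gripper": 0, "dp": [0, 0, 0.054], "turn": [0, 0, 0]},
    {"gripper": 0, "dp": [0, 0, 0.054], "turn": [0, 0, 0]}
  ]
}}

```text
clock: 5.8
tool_pos: [0.4751, -0.0454, 0.0459]
orientation: [-0.581, -3.086, 0.001]
force: [-1.8, 0.1, -0.1]
opening: 0.0001
gripper_force: 0.6
```

Request:
{"op": "drive_tool", "data": {
  "moves": [
    {"gripper": 0, "dp": [-0.002, 0, 0], "turn": [0, 0, 0]},
    {"gripper": 0, "dp": [-0.004, 0, 0], "turn": [0, 0, 0]},
    {"gripper": 0, "dp": [-0.006, 0, 0], "turn": [0, 0, 0]},
    {"gripper": 0, "dp": [-0.007, 0, 0], "turn": [0, 0, 0]},
    {"gripper": 0, "dp": [-0.007, 0, 0], "turn": [0, 0, 0]}
  ]
}}

```text
clock: 6.3
tool_pos: [0.4787, -0.0468, 0.0465]
orientation: [-0.579, -3.081, -0.001]
force: [-21.3, 9.3, 14.0]
opening: -0.0
gripper_force: 11.5
```

```bash
python3 -c "
from h import *
where()"
```

```text
6.3 box xy [-0.0768 -0.0005] z 0.0465 F [-21.3   9.3  14. ] [-0.38  0.41  0.41  2.2  -0.3   0.59  1.45]
```

Hard stop at the mirrored position, 76.8 mm. Now the left tab, with the tool turned 90°.

Request:
{"op": "drive_tool", "data": {
  "moves": [
    {"gripper": 0, "dp": [0.008, 0, 0], "turn": [0, 0, 0]},
    {"gripper": 0, "dp": [0.008, 0, -0.045], "turn": [0, 0, 0]},
    {"gripper": 0, "dp": [0.008, 0, -0.085], "turn": [0, 0, 0]},
    {"gripper": 0, "dp": [-0.01, 0.03, -0.085], "turn": [0, 0, 8.5]},
    {"gripper": 0, "dp": [-0.03, 0.06, -0.085], "turn": [0, 0, 17]},
    {"gripper": 0, "dp": [-0.05, 0.08, -0.085], "turn": [0, 0, 25.5]},
    {"gripper": 0, "dp": [-0.074, 0.101, -0.085], "turn": [0, 0, 34]},
    {"gripper": 0, "dp": [-0.074, 0.101, -0.085], "turn": [0, 0, 42.5]}
  ]
}}

```text
clock: 7.1
tool_pos: [0.5915, 0.0214, 0.1324]
orientation: [1.663, 2.662, 0.003]
force: [0.0, -0.0, -0.5]
opening: 0.0
gripper_force: 0.0
```

Request:
{"op": "drive_tool", "data": {
  "moves": [
    {"gripper": 0, "dp": [0, 0, 0], "turn": [0, 0, 8.5]},
    {"gripper": 0, "dp": [0, 0, 0], "turn": [0, 0, 17]},
    {"gripper": 0, "dp": [0, 0, 0], "turn": [0, 0, 25.5]},
    {"gripper": 0, "dp": [0, 0, 0], "turn": [0, 0, 34]},
    {"gripper": 0, "dp": [0, 0, 0], "turn": [0, 0, 42.5]},
    {"gripper": 0, "dp": [0, 0, 0], "turn": [0, 0, 47.5]},
    {"gripper": 0, "dp": [0, 0, 0], "turn": [0, 0, 47.5]}
  ]
}}

```text
clock: 7.8
tool_pos: [0.5881, 0.0195, 0.1322]
orientation: [2.594, 1.77, 0.001]
force: [-0.2, 0.2, 0.1]
opening: 0.0001
gripper_force: 0.0
```

```bash
python3 - <<'E'
from h import *
where();box(0,.101,.1,90)
for n in ["scene","side"]: cv2.imwrite(f"pics/{n}1.png",cv2.cvtColor(arm.camera(n),cv2.COLOR_RGB2BGR))
a=cv2.imread("pics/scene1.png")[175:275,165:295]; b=cv2.imread("pics/side1.png")[185:285,235:365]
cv2.imwrite("pics/c1.png",cv2.resize(np.hstack([a,b]),(780,300),interpolation=cv2.INTER_CUBIC))
E
```

```text
7.8 box xy [0.001 0.101] z 0.1322 F [-0.2  0.2  0.1] [-0.77  0.53  0.84  1.93 -0.5   0.9  -0.06]
dp [-0.     -0.001   0.0322] turn [ 0.06  0.01 -0.07]
```

View pics/c1.png

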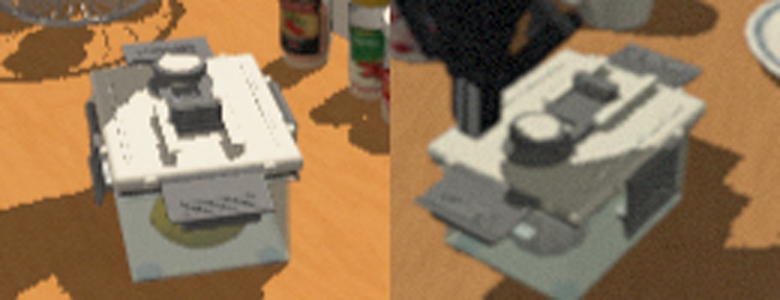

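The front and back tabs hang flat and the box hasn't moved. The left tab (side crop, 470,205) and the right tab are still out. I'll fold the left one now.

Request:
{"op": "drive_tool", "data": {
  "moves": [
    {"gripper": 0, "dp": [0, -0.001, 0.03], "turn": [0, 0, 0]},
    {"gripper": 0, "dp": [0, -0.001, 0.04], "turn": [0, 0, 0]},
    {"gripper": 0, "dp": [0, -0.001, 0.048], "turn": [0, 0, 0]},
    {"gripper": 0, "dp": [0, -0.001, 0.056], "turn": [0, 0, 0]},
    {"gripper": 0, "dp": [0, -0.001, 0.064], "turn": [0, 0, 0]},
    {"gripper": 0, "dp": [0, -0.001, 0.071], "turn": [0, 0, 0]},
    {"gripper": 0, "dp": [0, -0.001, 0.078], "turn": [0, 0, 0]},
    {"gripper": 0, "dp": [0, -0.001, 0.086], "turn": [0, 0, 0]}
  ]
}}

```text
clock: 8.7
tool_pos: [0.5872, 0.0201, 0.0456]
orientation: [2.593, 1.773, 0.001]
force: [1.2, 2.1, 2.6]
opening: 0.0004
gripper_force: 1.4
```

Request:
{"op": "drive_tool", "data": {
  "moves": [
    {"gripper": 0, "dp": [0, 0, 0], "turn": [0, 0, 0]},
    {"gripper": 0, "dp": [-0.002, 0, 0], "turn": [0, 0, 0]},
    {"gripper": 0, "dp": [-0.004, 0, 0], "turn": [0, 0, 0]},
    {"gripper": 0, "dp": [-0.0055, 0, 0], "turn": [0, 0, 0]},
    {"gripper": 0, "dp": [-0.0065, 0, 0], "turn": [0, 0, 0]},
    {"gripper": 0, "dp": [-0.0065, 0, 0], "turn": [0, 0, 0]}
  ]
}}

```text
clock: 9.3
tool_pos: [0.585, 0.0151, 0.0462]
orientation: [-2.592, -1.773, -0.003]
force: [3.7, 10.3, -2.7]
opening: -0.0003
gripper_force: 5.5
```

```bash
python3 -c "
from h import *
where()"
```

```text
9.3 box xy [-0.0004  0.0958] z 0.0462 F [ 3.7 10.3 -2.7] [-0.68  0.63  0.72  1.98 -0.61  0.75  0.04]
```

Request:
{"op": "drive_tool", "data": {
  "moves": [
    {"gripper": 0, "dp": [0.01, 0, 0], "turn": [0, 0, 0]},
    {"gripper": 0, "dp": [0.01, 0, -0.045], "turn": [0, 0, 0]},
    {"gripper": 0, "dp": [0.01, 0, -0.085], "turn": [0, 0, 0]},
    {"gripper": 0, "dp": [-0.035, 0, -0.085], "turn": [0, 0, 0]},
    {"gripper": 0, "dp": [-0.08, 0, -0.085], "turn": [0, 0, 0]},
    {"gripper": 0, "dp": [-0.125, 0, -0.085], "turn": [0, 0, 0]},
    {"gripper": 0, "dp": [-0.17, 0, -0.085], "turn": [0, 0, 0]},
    {"gripper": 0, "dp": [-0.1955, 0, -0.085], "turn": [0, 0, 0]}
  ]
}}

```text
clock: 10.1
tool_pos: [0.5115, -0.1719, 0.1314]
orientation: [2.596, 1.767, -0.001]
force: [0.0, -0.2, 0.3]
opening: -0.0
gripper_force: 0.0
```

Request:
{"op": "drive_tool", "data": {
  "moves": [
    {"gripper": 0, "dp": [0, 0, 0.01], "turn": [0, 0, 0]},
    {"gripper": 0, "dp": [0, 0, 0.02], "turn": [0, 0, 0]},
    {"gripper": 0, "dp": [0, 0, 0.02], "turn": [0, 0, 0]}
  ]
}}

```text
clock: 10.4
tool_pos: [0.513, -0.1674, 0.1095]
orientation: [-2.592, -1.773, 0.003]
force: [-0.3, -0.5, 0.2]
opening: -0.0001
gripper_force: 0.0
```

```bash
python3 -c "
from h import *
where();box(0,-.101,.046,90)"
```

```text
10.4 box xy [-0.0011 -0.1003] z 0.1095 F [-0.3 -0.5  0.2] [-0.46  0.48  0.84  2.05 -0.49  0.82  0.3 ]
dp [-0.0006  0.0013  0.0635] turn [-0.12  0.03  0.06]
```

Request:
{"op": "drive_tool", "data": {
  "moves": [
    {"gripper": 0, "dp": [0, 0.001, 0.01], "turn": [0, 0, 0]},
    {"gripper": 0, "dp": [0, 0.001, 0.02], "turn": [0, 0, 0]},
    {"gripper": 0, "dp": [0, 0.001, 0.028], "turn": [0, 0, 0]},
    {"gripper": 0, "dp": [0, 0.001, 0.036], "turn": [0, 0, 0]},
    {"gripper": 0, "dp": [0, 0.001, 0.043], "turn": [0, 0, 0]},
    {"gripper": 0, "dp": [0, 0.001, 0.05], "turn": [0, 0, 0]},
    {"gripper": 0, "dp": [0, 0.001, 0.057], "turn": [0, 0, 0]},
    {"gripper": 0, "dp": [0, 0.001, 0.0635], "turn": [0, 0, 0]}
  ]
}}

```text
clock: 11.2
tool_pos: [0.5142, -0.1693, 0.0469]
orientation: [2.594, 1.771, -0.0]
force: [-1.8, -2.8, 2.7]
opening: -0.0003
gripper_force: 1.4
```

Request:
{"op": "drive_tool", "data": {
  "moves": [
    {"gripper": 0, "dp": [0, 0, 0], "turn": [0, 0, 0]},
    {"gripper": 0, "dp": [0.002, 0, 0], "turn": [0, 0, 0]},
    {"gripper": 0, "dp": [0.004, 0, 0], "turn": [0, 0, 0]},
    {"gripper": 0, "dp": [0.0055, 0, 0], "turn": [0, 0, 0]},
    {"gripper": 0, "dp": [0.0055, 0, 0], "turn": [0, 0, 0]}
  ]
}}

```text
clock: 11.7
tool_pos: [0.5158, -0.1645, 0.0475]
orientation: [2.594, 1.771, -0.001]
force: [-2.9, -9.4, -3.3]
opening: 0.0001
gripper_force: 4.7
```

```bash
python3 -c "
from h import *
where()"
```

```text
11.7 box xy [ 0.0005 -0.0967] z 0.0475 F [-2.9 -9.4 -3.3] [-0.38  0.57  0.73  2.08 -0.59  0.7   0.37]
```

All four tabs met hard stops. I'll lift clear over the gap behind the ridge and check the tabs before touching the lock.

Request:
{"op": "drive_tool", "data": {
  "moves": [
    {"gripper": 0, "dp": [-0.01, 0, 0], "turn": [0, 0, 0]},
    {"gripper": 0, "dp": [-0.01, 0, -0.045], "turn": [0, 0, 0]},
    {"gripper": 0, "dp": [-0.01, 0, -0.085], "turn": [0, 0, 0]},
    {"gripper": 0, "dp": [0.03, 0, -0.11], "turn": [0, 0, 0]},
    {"gripper": 0, "dp": [0.07, 0, -0.14], "turn": [0, 0, 0]},
    {"gripper": 0, "dp": [0.096, 0, -0.16], "turn": [0, 0, 0]},
    {"gripper": 0, "dp": [0.096, 0, -0.16], "turn": [0, 0, 0]},
    {"gripper": 0, "dp": [0.096, 0, -0.16], "turn": [0, 0, 0]}
  ]
}}

```text
clock: 12.5
tool_pos: [0.5512, -0.0737, 0.2076]
orientation: [-2.592, -1.774, -0.001]
force: [-0.5, -0.4, 0.7]
opening: 0.0
gripper_force: 0.0
```

```bash
python3 - <<'E'
from h import *
where();box(0,0,.098,90)
for n in ["scene","side"]: cv2.imwrite(f"pics/{n}2.png",cv2.cvtColor(arm.camera(n),cv2.COLOR_RGB2BGR))
a=cv2.imread("pics/scene2.png")[175:275,165:295]; b=cv2.imread("pics/side2.png")[185:285,235:365]
cv2.imwrite("pics/c2.png",cv2.resize(np.hstack([a,b]),(780,300),interpolation=cv2.INTER_CUBIC))
E
```

```text
12.5 box xy [0.0005 0.0008] z 0.2076 F [-0.5 -0.4  0.7] [-0.73  0.38  0.95  1.94 -0.36  1.01  0.01]
dp [-0.0009 -0.0005  0.1096] turn [ 0.02 -0.05  0.1 ]
```

View pics/c2.png

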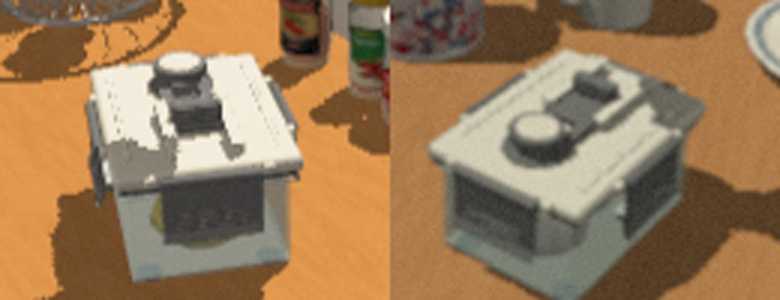

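All four tabs hang flat in both views, and the lock ridge is still in place. Now down into the gap, then push the lock.

Request:
{"op": "drive_tool", "data": {
  "moves": [
    {"gripper": 0, "dp": [-0.001, -0.0005, 0.045], "turn": [0, 0, 0]},
    {"gripper": 0, "dp": [-0.001, -0.0005, 0.085], "turn": [0, 0, 0]},
    {"gripper": 0, "dp": [-0.001, -0.0005, 0.1], "turn": [0, 0, 0]},
    {"gripper": 0, "dp": [-0.001, -0.0005, 0.109], "turn": [0, 0, 0]},
    {"gripper": 0, "dp": [-0.001, -0.0005, 0.109], "turn": [0, 0, 0]}
  ]
}}

```text
clock: 13.1
tool_pos: [0.5501, -0.0759, 0.0983]
orientation: [-2.595, -1.771, 0.001]
force: [-0.4, -0.2, 1.0]
opening: -0.0001
gripper_force: 0.0
```

Request:
{"op": "drive_tool", "data": {
  "moves": [
    {"gripper": 0, "dp": [-0.008, 0, 0], "turn": [0, 0, 0]},
    {"gripper": 0, "dp": [-0.015, 0, 0], "turn": [0, 0, 0]},
    {"gripper": 0, "dp": [-0.02, 0, 0], "turn": [0, 0, 0]},
    {"gripper": 0, "dp": [-0.025, 0, 0], "turn": [0, 0, 0]},
    {"gripper": 0, "dp": [-0.03, 0, 0], "turn": [0, 0, 0]},
    {"gripper": 0, "dp": [-0.034, 0, 0], "turn": [0, 0, 0]},
    {"gripper": 0, "dp": [-0.036, 0, 0], "turn": [0, 0, 0]},
    {"gripper": 0, "dp": [-0.036, 0, 0], "turn": [0, 0, 0]}
  ]
}}

```text
clock: 13.9
tool_pos: [0.5372, -0.1086, 0.0984]
orientation: [-2.594, -1.772, 0.0]
force: [-0.3, 0.4, 0.1]
opening: 0.0
gripper_force: 0.0
```

```bash
python3 -c "
from h import *
where()"
```

```text
13.9 box xy [ 0.     -0.0368] z 0.0984 F [-0.3  0.4  0.1] [-0.55  0.51  0.82  2.04 -0.52  0.8   0.2 ]
```

Keep pushing until the hard stop shows in the force reading.

Request:
{"op": "drive_tool", "data": {
  "moves": [
    {"gripper": 0, "dp": [-0.001, 0, 0], "turn": [0, 0, 0]},
    {"gripper": 0, "dp": [-0.002, 0, 0], "turn": [0, 0, 0]},
    {"gripper": 0, "dp": [-0.002, 0, 0], "turn": [0, 0, 0]}
  ]
}}

```text
clock: 14.2
tool_pos: [0.537, -0.1089, 0.0983]
orientation: [-2.592, -1.774, -0.002]
force: [3.6, 8.6, -0.4]
opening: -0.0
gripper_force: 4.4
```

Hard stop at 9.3 N, so the lock is out. Now the pump.

Request:
{"op": "drive_tool", "data": {
  "moves": [
    {"gripper": 0, "dp": [0.006, 0, 0], "turn": [0, 0, 0]},
    {"gripper": 0, "dp": [0.006, 0, -0.025], "turn": [0, 0, 0]},
    {"gripper": 0, "dp": [0.04, 0, -0.025], "turn": [0, 0, 0]},
    {"gripper": 0, "dp": [0.078, 0, -0.025], "turn": [0, 0, 0]},
    {"gripper": 0, "dp": [0.078, 0, -0.025], "turn": [0, 0, 0]},
    {"gripper": 0, "dp": [0.078, 0, -0.012], "turn": [0, 0, 0]},
    {"gripper": 0, "dp": [0.078, 0, -0.008], "turn": [0, 0, 0]},
    {"gripper": 0, "dp": [0.078, 0, -0.008], "turn": [0, 0, 0]}
  ]
}}

```text
clock: 15.0
tool_pos: [0.5639, -0.0388, 0.1054]
orientation: [-2.595, -1.77, 0.003]
force: [0.8, 1.2, 0.8]
opening: -0.0
gripper_force: 0.0
```

```bash
python3 -c "
from h import *
where();box(0,.04,.0965,90)
cv2.imwrite('pics/s3.png',cv2.resize(cv2.cvtColor(arm.camera('scene'),cv2.COLOR_RGB2BGR)[165:275,165:295],(520,440)))"
```

```text
15.0 box xy [-0.0004  0.0379] z 0.1054 F [0.8 1.2 0.8] [-0.67  0.53  0.82  2.   -0.52  0.84  0.07]
dp [0.0021 0.0004 0.0089] turn [-0.08  0.08 -0.09]
```

View pics/s3.png

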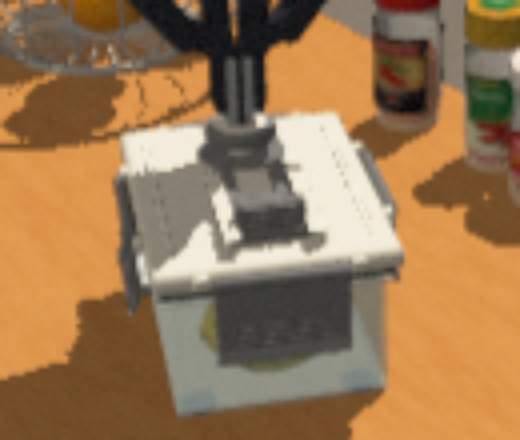

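The view shows the lock out, with the ridge near the rail ends, and the fingers over the button. I'll press it.

Request:
{"op": "drive_tool", "data": {
  "moves": [
    {"gripper": 0, "dp": [0.002, 0, 0.003], "turn": [0, 0, 0]},
    {"gripper": 0, "dp": [0.002, 0, 0.006], "turn": [0, 0, 0]},
    {"gripper": 0, "dp": [0.002, 0, 0.009], "turn": [0, 0, 0]},
    {"gripper": 0, "dp": [0.002, 0, 0.01], "turn": [0, 0, 0]},
    {"gripper": 0, "dp": [0.002, 0, 0.01], "turn": [0, 0, 0]}
  ]
}}

```text
clock: 15.55
tool_pos: [0.5658, -0.0361, 0.0964]
orientation: [2.594, 1.772, 0.0]
force: [0.7, -1.6, 3.5]
opening: -0.0
gripper_force: 1.7
```

Request:
{"op": "drive_tool", "data": {
  "moves": [
    {"gripper": 0, "dp": [0, 0, 0.001], "turn": [0, 0, 0]},
    {"gripper": 0, "dp": [0, 0, 0.002], "turn": [0, 0, 0]},
    {"gripper": 0, "dp": [0, 0, 0.002], "turn": [0, 0, 0]}
  ]
}}

```text
clock: 15.85
tool_pos: [0.566, -0.0361, 0.0955]
orientation: [-2.594, -1.772, -0.002]
force: [-5.9, 1.2, 25.2]
opening: -0.0001
gripper_force: 12.8
```

Request:
{"op": "drive_tool", "data": {
  "moves": [
    {"gripper": 0, "dp": [0, 0, -0.02], "turn": [0, 0, 0]},
    {"gripper": 0, "dp": [0, 0, -0.06], "turn": [0, 0, 0]},
    {"gripper": 0, "dp": [0, 0, -0.1], "turn": [0, 0, 0]},
    {"gripper": 0, "dp": [0, 0, -0.13], "turn": [0, 0, 0]},
    {"gripper": 0, "dp": [0, 0, -0.13], "turn": [0, 0, 0]},
    {"gripper": 0, "dp": [0, 0, -0.13], "turn": [0, 0, 0]}
  ]
}}

```text
clock: 16.45
tool_pos: [0.5655, -0.0354, 0.2245]
orientation: [-2.593, -1.773, -0.001]
force: [-0.1, -0.2, 0.3]
opening: 0.0001
gripper_force: 0.0
```

```bash
python3 - <<'E'
from h import *
where()
for n in ["scene","side"]: cv2.imwrite(f"pics/{n}4.png",cv2.cvtColor(arm.camera(n),cv2.COLOR_RGB2BGR))
a=cv2.imread("pics/scene4.png")[175:275,165:295]; b=cv2.imread("pics/side4.png")[185:285,235:365]
cv2.imwrite("pics/c4.png",cv2.resize(np.hstack([a,b]),(780,300),interpolation=cv2.INTER_CUBIC))
E
```

```text
16.45 box xy [-0.0002  0.0417] z 0.2245 F [-0.1 -0.2  0.3] [-0.81  0.38  0.96  1.9  -0.36  1.05 -0.06]
```

View pics/c4.png

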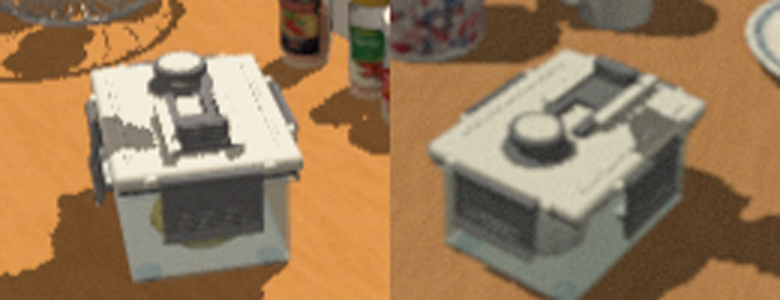

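The button bottomed out at 25 N and is up again. All the tabs are shut, the lock is out and the arm is clear of everything.

```bash
python3 -c "
from rig import arm
print(arm.finish_job())"
```

```text
the job is handed in; nothing more can be done
None
```

The job is handed in at about 16.5 s. By the force readings and camera views, all four tabs are clicked shut, the lock is fully out, and the button was pressed to its stop and came up again. The box stands where it was, and I never touched the mug or jars. The hand-in gave no verdict.

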